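Load the tall reagent bottle into the analyser carousel

ROBOT

A 6-joint arm with a two-finger parallel gripper is mounted at the origin on the work surface. World frame = base frame: x ahead of the robot, y to its left, z up, the work surface at z = 0. Lengths are in m, angles in rad, forces in N, time in s.
With the tool pointing down it reaches from about 0.275 to 0.875 m from the base axis. Payload 12.5 kg.
Tool frame: the origin (TCP) lies at the very end of the fingers, on their centre line; the grasp point (between the pads) lies 19 mm behind it; x points along the fingers, y is the direction in which the jaws open and shut, and the axes are right-handed (so a half turn about x gives the same grasp; the last joint's range is limited). The gripper opens to 85 mm and grips with 20 to 120 N. Pads are 22 mm wide; open, the fingers measure 114 mm over their backs; the gripper's body (76 mm by 85 mm) begins 54 mm behind the grasp point. The pads swing forward as they close: fully open they stand 13 mm farther back than shut.
Start: joints at [1.099, 0.351, 1.652, -0, 1.139, -0.085], TCP at [0.207, 0.509, 0.231] pointing down, gripper open.
Joint ranges: [-2.75, 2.75], [-0.79, 2.1], [0.01, 2.65], [-1.57, 4.71], [0.07, 3.14], [-2.87, 2.87]. Speed limits (rad/s): [2.22, 2.22, 2.79, 3.14, 3.14, 3.14].

INTERFACE

Orientations are given as a 3x3 rotation matrix whose columns are the frame's x, y, z axes.
In Python, from bench import manip gives the robot as it stands. Calls block until the motion is done:
- manip.move_ptp(position, orientation): joint-space move of the TCP to a pose.
- manip.move_l(position, attitude=None, max_speed=0.15): straight line of the TCP; attitude=None keeps the orientation; max_speed is the mean speed in m/s.
- manip.move_j(angles): joint-space move.
- manip.set_gripper(opening, effort=None): opening from 0.0 (shut) to 1.0 (fully open); effort is the grip in N (None keeps the last); returns when the fingers have stopped.
- manip.dwell(seconds).
- manip.inverse_kinematics(position, orientation): joint angles nearest the present ones, or None.
- manip.grab_frame(name): name is "scene" or "top" or "wrist"; returns (picture, depth): 420x560x3 uint8, red, green, blue; 420x560 float32, m along the optical axis (not along the pixel's ray), 0 where there is no reading.
- manip.get_calibration(name): a dict with "camera_matrix" (3x3 intrinsics, pixels), "R" (3x3) and "t" (3): a world point X has camera coordinates R X + t. Camera axes: x right, y down, z forward; pixel columns grow to the right and rows downward; lengths in m; the calibration is good to about 2 mm. The wrist camera is an equidistant fisheye: a pixel r from the principal point sees the ray r / f radians off the axis. A picture is of the moment at which its call begins: read the wrist's pose just before it. get_calibration takes no time and is no camera call; for the wrist camera it gives the pose at the moment of the call.
A pose or a line that the arm cannot do raises manip.Unreachable and nothing moves.
- manip.sign_off(): hands the job in, once; it reports no verdict.
Trained networks look in the newest picture that a camera, given by its name, has taken for a name from the list of things; names that differ only in an ending like _2 or _b are one class to them, and where a whole thing is asked for, a point or a joint stands for the part that bears it (a point fixed in the world has none). Each returns a list of dicts, best first, with "confidence" (0 to 1); they miss things now and then, are a little off and sometimes report something else, mostly with a low value. They report only what shows in the picture. A call takes as long as a camera call.
- manip.look_for(camera, name): "at" ([x, y, z] in m, in world coordinates, good to about 4 mm: the middle of the surface that is visible of it).
Readings, each from a call of its own:
- manip.current_time(): time.
- manip.current_qpos(): joint angles.
- manip.current_joint_vel(): joint speeds.
- manip.current_joint_torque(): joint torques, N m.
- manip.current_ee_pos(): TCP position.
- manip.current_tcp_rot(): TCP orientation.
- manip.current_force(): force on the tool from outside, world axes, zero at the start.
- manip.current_ft_torque(): the same for the moment, N m.
- manip.current_grip_width(): opening from 0.0 (shut) to 1.0 (fully open).
Only numpy, scipy, OpenCV 4.12 (cv2) and the standard library are available. Lean on these libraries where they do the work, as an engineer would, in place of code of your own. Each camera call takes 0.05 s, during which the arm holds its last target.

TASK

The reagent carousel has been lifted out of the analyser for loading and has one empty cup. Take the tall slim reagent bottle from the steel tray and stand it in that empty cup, cap up, upright and right down on the cup's floor: lower it in rather than letting it drop, then let go. Leave the short bottle and the wide jar standing where they are.

Things in the scene. Friction and masses are not known exactly. Their poses are not given: they have to be found in the camera images.
- tall_bottle_mid (a point): Centre (60 mm above its foot) of the tall slim bottle to move: loose, white plastic, paper band, grey cap; round, 120 mm tall, straight sides 38 mm in diameter from the foot up to 92 mm, then a shoulder and a cap 26 mm in diameter; about 0.12 kg. Stands cap up on a fixed shallow steel tray (240 x 260 mm, floor 3 mm above the bench, rim 12 mm). Its z axis runs from foot to cap.
- empty_cup (a point): Centre of the floor (5 mm above the bench) of the only empty cup of the fixed carousel: a grey disc, 256 mm in diameter, turned any way, with 5 black cups centred 90 mm from its middle. Cup: bore 60 mm, wall 4 mm, 30 mm deep, rim 35 mm above the bench. The other four hold fixed low white bottles up to 5 mm above the rim; hub 39 mm high. x points outwards from the carousel's middle, z up.
- short_bottle_mid (a point): Centre (half-way up, 30 mm above its foot) of the short reagent bottle, a bystander: loose, white plastic, grey cap, 48 mm in diameter and 60 mm tall, standing on the same tray.
- wide_jar_mid (a point): Centre (half-way up, 25 mm above its foot) of the wide jar, a bystander: loose, white plastic, wide grey lid, 64 mm in diameter and 50 mm tall, standing on the same tray. The three stand at least 115 mm apart, centre to centre.

How it is judged:
By the outcome, as a careful person would: the job done as asked, in the order asked, and still so for the second after the job is handed in, with the robot touching nothing.
It also fails if it takes over 38 s, if anything falls off the work surface, if the arm or the gripper's body presses on something with over 40 N, if the wrist force passes 120 N, or if a joint passes its speed limit or range.

## Working session

There is one attempt and no reset: what is moved stays moved. The work goes in short steps, each a Python script; the robot and the scene stay as the last script left them, time stands still between calls to the robot, and variables do not carry over. Pictures are saved under pics/ and viewed, and the job is handed in when it is done.

```bash
ls; mkdir -p pics
python3 - <<'E'
from bench import manip
import cv2,numpy as np
for c in ("scene","top"):
    p,d=manip.grab_frame(c); cv2.imwrite(f"pics/{c}0.png",p[...,::-1]); np.save(f"{c}0.npy",d)
    k=manip.get_calibration(c); print(c,k)
    for n in ("tall_bottle_mid","empty_cup","short_bottle_mid","wide_jar_mid"):
        print(n,[(np.round(r["at"],3).tolist(),round(r["confidence"],2)) for r in manip.look_for(c,n)[:3]])
print(manip.current_time(),manip.current_tcp_rot())
E
```

```text
pics
scene {'camera_matrix': array([[526.05727876,   0.        , 273.24990868],
       [  0.        , 526.05727876, 207.67115831],
       [  0.        ,   0.        ,   1.        ]]), 'R': array([[-0.54185372,  0.84038935, -0.01184402],
       [ 0.54299836,  0.3392806 , -0.76814156],
       [-0.64151954, -0.42265165, -0.64017049]]), 't': array([ 0.27865961, -0.22806485,  1.39919866])}
tall_bottle_mid [([0.474, 0.27, 0.071], 0.9)]
empty_cup [([0.557, -0.148, 0.017], 0.93)]
short_bottle_mid [([0.484, 0.142, 0.039], 0.59)]
wide_jar_mid [([0.6, 0.236, 0.041], 0.8)]
top {'camera_matrix': array([[391.8978658 ,   0.        , 283.27262524],
       [  0.        , 391.8978658 , 212.7283556 ],
       [  0.        ,   0.        ,   1.        ]]), 'R': array([[-0.00600525, -0.99986034, -0.01559607],
       [-0.98640903,  0.00848396, -0.16408914],
       [ 0.16419854,  0.01439871, -0.98632222]]), 't': array([0.03202872, 0.54802653, 0.81508613])}
tall_bottle_mid [([0.451, 0.256, 0.099], 0.87)]
empty_cup [([0.534, -0.16, 0.003], 0.72)]
short_bottle_mid [([0.466, 0.129, 0.05], 0.66)]
wide_jar_mid [([0.579, 0.228, 0.053], 0.6), ([0.456, 0.259, 0.097], 0.4)]
0.5 [[-6.09688499e-05  3.77233825e-01  9.26118047e-01]
 [-7.45546510e-05  9.26118045e-01 -3.77233829e-01]
 [-9.99999995e-01 -9.20459205e-05 -2.83398159e-05]]
```

View pics/scene0.png

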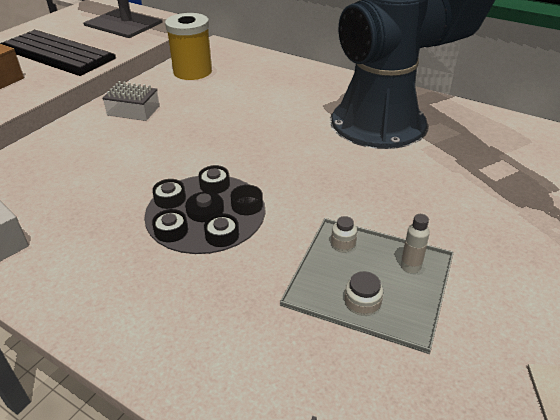

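View pics/top0.png

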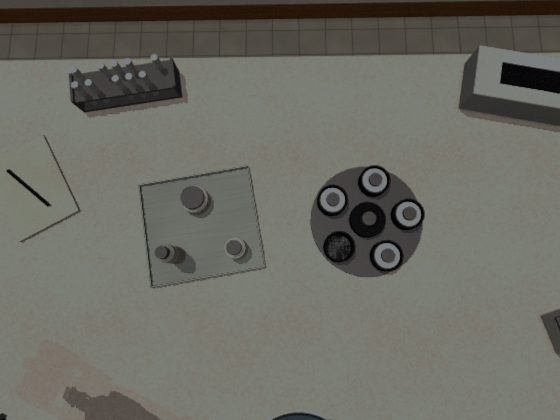

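The scene view shows the tall bottle at about (415,245) and the empty cup at (247,200). The top view shows its cap at (165,253) and the cup at (340,247). The two cameras' network readings differ by about 20 mm, so I'm checking them against depth and geometry.

```bash
cat > h.py <<'E'
import cv2,numpy as np
from bench import manip
def cloud(c,d):
    k=manip.get_calibration(c);K=k["camera_matrix"];v,u=np.mgrid[:420,:560]
    P=np.stack([(u-K[0,2])/K[0,0]*d,(v-K[1,2])/K[1,1]*d,d],-1)
    return (P-k["t"])@k["R"]
def ray(c,u,v,z):
    k=manip.get_calibration(c);K=k["camera_matrix"]
    r=k["R"].T@np.array([(u-K[0,2])/K[0,0],(v-K[1,2])/K[1,1],1]);o=-k["R"].T@k["t"]
    return o+r*(z-o[2])/r[2]
E
python3 - <<'E'
from h import *
for c in("scene","top"):
    img=cv2.imread(f"pics/{c}0.png");W=cloud(c,np.load(f"{c}0.npy"));ok=np.load(f"{c}0.npy")>0
    R=lambda a:np.round(a,4).tolist()
    def reg(name,x0,x1,y0,y1,z0,z1):
        m=ok&(W[...,0]>x0)&(W[...,0]<x1)&(W[...,1]>y0)&(W[...,1]<y1)&(W[...,2]>z0)&(W[...,2]<z1)
        p=W[m]
        if len(p): 
            (cx,cy),r=cv2.minEnclosingCircle(p[:,:2].astype(np.float32))
            print(c,name,len(p),"mean",R(p.mean(0)),"circ",R([cx,cy,r]),"zmed",R(np.median(p[:,2])),R(p[:,2].max()))
    reg("tallcap",.4,.52,.2,.32,.11,.14)
    reg("tallside",.4,.52,.2,.32,.03,.09)
    reg("shortcap",.42,.52,.09,.18,.055,.08)
    reg("jar lid",.53,.64,.17,.28,.045,.07)
    reg("carousel hi",.45,.8,-.35,-.08,.025,.06)
    reg("carousel disc",.4,.8,-.4,-.05,.003,.2)
    reg("bench",.4,.8,0.0,.04,-.03,.03)
    m=ok&(W[...,2]>.022)&(W[...,2]<.05)&(W[...,0]>.4)&(W[...,0]<.75)&(W[...,1]>-.36)&(W[...,1]<-.07)
    n,l,s,cc=cv2.connectedComponentsWithStats(m.astype(np.uint8))
    for i in range(1,n):
        if s[i,4]>30:
            p=W[l==i];print(c,"comp",cc[i].round(1),s[i,4],R(p.mean(0)),"box",R((p.min(0)+p.max(0))/2),R(np.ptp(p,axis=0)))
    s={'scene':(170,120,230,180),'top':(290,150,150,140)}[c]
    x,y,w,h=s
    cv2.imwrite(f"pics/{c}_crop.png",cv2.resize(img[y:y+h,x:x+w],None,fx=4 if c=='top' else 3,fy=4 if c=='top' else 3,interpolation=cv2.INTER_CUBIC))
E
```

```text
scene tallcap 205 mean [0.4631, 0.272, 0.1208] circ [0.4598, 0.2714, 0.0141] zmed 0.1227 0.1266
scene tallside 536 mean [0.4729, 0.2741, 0.0606] circ [0.4618, 0.2718, 0.0195] zmed 0.0615 0.0899
scene shortcap 203 mean [0.4754, 0.1376, 0.0625] circ [0.4725, 0.1356, 0.0175] zmed 0.0634 0.0677
scene jar lid 641 mean [0.5871, 0.2324, 0.0532] circ [0.5846, 0.2309, 0.0269] zmed 0.0537 0.0573
scene carousel hi 2775 mean [0.5572, -0.1743, 0.0329] circ [0.5461, -0.168, 0.1145] zmed 0.0325 0.0446
scene carousel disc 8279 mean [0.5617, -0.1622, 0.0191] circ [0.6023, -0.2212, 0.2586] zmed 0.018 0.0446
scene bench 3239 mean [0.6263, 0.0201, 0.001] circ [0.6002, 0.0183, 0.2003] zmed 0.001 0.0058
scene comp [213.6 176.2] 577 [0.459, -0.1923, 0.0334] box [0.455, -0.1949, 0.0331] [0.0699, 0.0684, 0.0217]
scene comp [168.3 190.4] 630 [0.5507, -0.2435, 0.0333] box [0.5471, -0.2468, 0.0333] [0.0705, 0.0704, 0.0226]
scene comp [243.6 194.7] 308 [0.4746, -0.1, 0.0305] box [0.4755, -0.0979, 0.0303] [0.0689, 0.0557, 0.0163]
scene comp [208.9 211.5] 1225 [0.5575, -0.1288, 0.0309] box [0.5561, -0.1349, 0.033]
[... 750 characters left out ...]
0.0003] circ [0.5998, 0.019, 0.2007] zmed 0.0002 0.0055
top comp [374.3 179.6] 713 [0.6242, -0.1773, 0.0334] box [0.6246, -0.1782, 0.0332] [0.0668, 0.0674, 0.0213]
top comp [336.  198.9] 508 [0.5805, -0.0898, 0.0339] box [0.5809, -0.0925, 0.0336] [0.0679, 0.0447, 0.0229]
top comp [408.3 213.4] 753 [0.5464, -0.2488, 0.0334] box [0.5473, -0.2495, 0.0335] [0.0678, 0.0675, 0.0223]
top comp [367.7 218.8] 970 [0.536, -0.1599, 0.0276] box [0.5363, -0.1603, 0.0326] [0.0773, 0.0784, 0.021]
top comp [343.9 245.5] 165 [0.4765, -0.1043, 0.0335] box [0.4755, -0.0997, 0.0304] [0.0658, 0.0576, 0.0166]
top comp [386.9 255.2] 773 [0.4547, -0.1971, 0.0332] box [0.4551, -0.1983, 0.0326] [0.0652, 0.068, 0.0212]
```

Run:
```python
from h import *
from scipy.optimize import least_squares
S=np.array([[.455,-.1949],[.5471,-.2468],[.6253,-.1756]]);T=np.array([[.4551,-.1983],[.5473,-.2495],[.6246,-.1782]])
for n,P in(("s",S),("t",T),("m",(S+T)/2)):
    f=lambda p:np.concatenate([p[:2]+.09*np.array([np.cos(p[2]+i*2*np.pi/5),np.sin(p[2]+i*2*np.pi/5)])-P[i] for i in range(3)])
    r=least_squares(f,[.536,-.16,-2.7]);p=r.x;print(n,p.round(4),"res mm",(r.fun*1e3).round(1))
    for i in(3,4):print(i,p[:2]+.09*np.array([np.cos(p[2]+i*2*np.pi/5),np.sin(p[2]+i*2*np.pi/5)]))
```

```text
s [ 0.537  -0.1575 -2.7146] res mm [ 0.1  0.1  0.  -0.2 -0.1  0.1]
3 [ 0.58137321 -0.07923128]
4 [ 0.4762441  -0.09113904]
t [ 0.5366 -0.1605 -2.709 ] res mm [-0.2  0.1 -0.1 -0.3  0.3  0.2]
3 [ 0.58051881 -0.08191182]
4 [ 0.4754592  -0.09441794]
m [ 0.5368 -0.159  -2.7118] res mm [-0.1  0.1 -0.  -0.2  0.1  0.1]
3 [ 0.5809469  -0.08057126]
4 [ 0.47585205 -0.09277763]
```

View pics/top_crop.png

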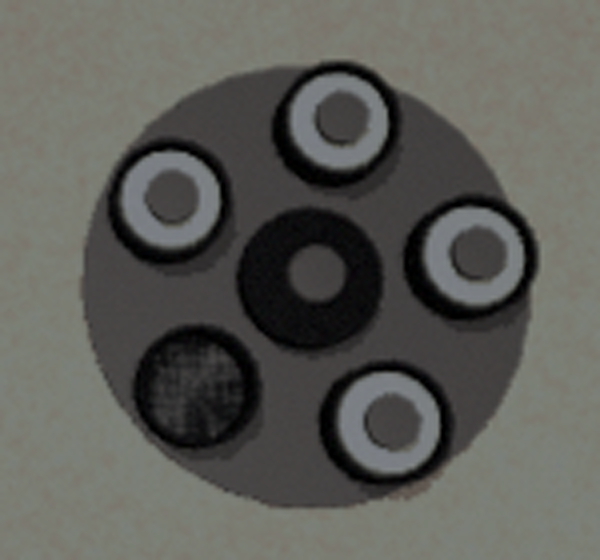

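Both views agree: the bottle axis is at about (0.460, 0.270) with its top at 0.123. The pentagon fit puts the empty cup at (0.476, -0.093). Next I'm going above the bottle and checking with the wrist camera.

```bash
cat >> h.py <<'E'
def down(x,y):
    a=np.arctan2(y,x); X=np.array([0,0,-1.]);Y=np.array([np.cos(a),np.sin(a),0]);return np.stack([X,Y,np.cross(X,Y)],1)
E
python3 - <<'E'
from h import *
x,y=.4597,.270
manip.move_ptp([x,y,.20],down(x,y))
print(manip.current_qpos(),manip.current_time())
k=manip.get_calibration("wrist");p,d=manip.grab_frame("wrist");cv2.imwrite("pics/w1.png",p[...,::-1])
for n in ("tall_bottle_mid",):
  print(n,manip.look_for("wrist",n)[:2])
print(k["camera_matrix"],-k["R"].T@k["t"])
# backproject fisheye depth
K=k["camera_matrix"];v,u=np.mgrid[:420,:560];a=u-K[0,2];b=v-K[1,2];r=np.hypot(a,b)+1e-9;th=r/K[0,0]
D=np.stack([a/r*np.tan(th),b/r*np.tan(th),np.ones_like(r)],-1)*d[...,None]
W=(D-k["t"])@k["R"];ok=(d>0)&(th<1.3)
for z0,z1 in((.112,.135),(.03,.09)):
  m=ok&(np.hypot(W[...,0]-x,W[...,1]-y)<.05)&(W[...,2]>z0)&(W[...,2]<z1)
  q=W[m]
  if len(q):print(len(q),q.mean(0),cv2.minEnclosingCircle(q[:,:2].astype(np.float32)),np.median(q[:,2]),q[:,2].max())
print(manip.current_force(),manip.current_time())
E
```

```text
[ 4.45216741e-01  3.55739428e-01  1.72843473e+00  2.40350252e-04
  1.05723402e+00 -8.73343876e-02] 1.8167
tall_bottle_mid [{'at': [0.4556, 0.2742, 0.0976], 'confidence': 0.72}]
[[325.1922621    0.         273.73744097]
 [  0.         325.1922621  213.14956707]
 [  0.           0.           1.        ]] [0.42331683 0.3308568  0.34286729]
1069 [0.4574611  0.26973804 0.12256894] ((0.45810338854789734, 0.2684662342071533), 0.01315736211836338) 0.1231517579282031 0.12495806301456845
504 [0.45030778 0.2821596  0.06375499] ((0.4562777876853943, 0.2719525694847107), 0.019013861194252968) 0.06731443716869681 0.08986624219058956
[-0.35199912  0.08828756 -0.70956341] 1.9167
```

View pics/w1.png

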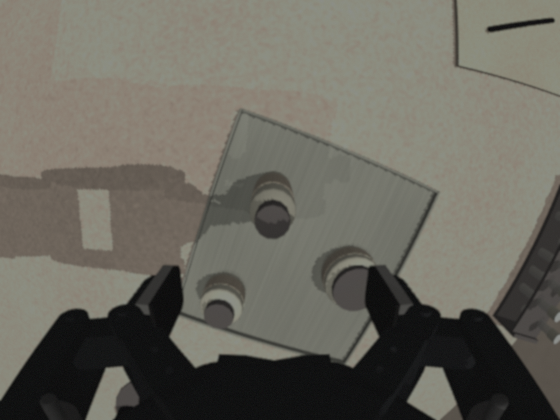

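The wrist view shows the cap at (272,215), centred between the fingers. Its depth gives an axis at (0.459, 0.2695), which agrees with the other cameras. The jar sits close to one finger, so I'm opening only part-way for the descent, then gripping.

Run:
```python
from h import *
x,y=.459,.2697
manip.set_gripper(.75,30)
manip.move_l([x,y,.13],max_speed=.15)
manip.move_l([x,y,.058],max_speed=.10)
print("pre",manip.current_force(),manip.current_ee_pos())
manip.set_gripper(0,35)
print("grip",manip.current_grip_width()*85,manip.current_force(),manip.current_ee_pos())
manip.move_l([x,y,.075],max_speed=.08)
print("lift",manip.current_force(),manip.current_grip_width()*85,manip.current_time())
p,d=manip.grab_frame("scene");cv2.imwrite("pics/s2.png",cv2.resize(p[120:360,250:540,::-1],None,fx=2.4,fy=2.4))
```

```text
pre [-0.17637157 -0.49035012  0.29723548] [0.4593842  0.26986716 0.05856965]
grip 37.10489387036268 [-1.60973295 -0.88021099  6.44377695] [0.45927557 0.26984491 0.05866451]
lift [-0.07107475 -0.05190222 -1.10810699] 37.31303585836145 4.4667
```

View pics/s2.png

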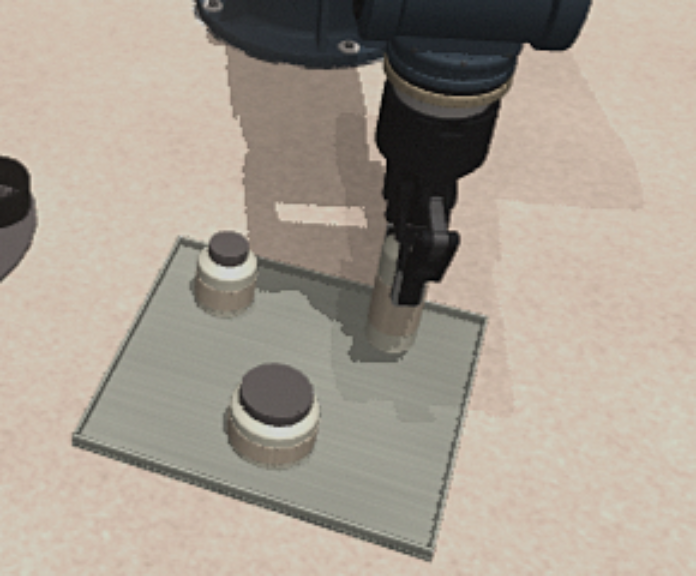

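The bottle is lifted and upright in the jaws, at 37.3 mm wide with a load of about 1.1 N. Now I'm carrying it over to the cup and looking before I lower it.

Run:
```python
from h import *
manip.move_l([.459,.2697,.20],max_speed=.15)
x,y=.4758,-.0928
manip.move_ptp([x,y,.20],down(x,y))
manip.move_l([x,y,.115],max_speed=.12)
print(manip.current_ee_pos(),manip.current_force(),manip.current_grip_width()*85,manip.current_time())
for c in("scene","top","wrist"):
    p,d=manip.grab_frame(c);np.save(c+"3.npy",d);cv2.imwrite(f"pics/{c}3.png",p[...,::-1])
    if c=="scene":cv2.imwrite("pics/s3c.png",cv2.resize(p[60:260,140:340,::-1],None,fx=2.9,fy=2.9))
    if c!="wrist":
        W=cloud(c,d);m=(d>0)&(np.hypot(W[...,0]-x,W[...,1]-y)<.03)&(W[...,2]>.055)&(W[...,2]<.085)
        q=W[m];
        if len(q):print(c,len(q),q.min(0),q.max(0),q.mean(0))
```

```text
[ 0.47623559 -0.09276218  0.11555384] [-0.2296865   0.48407089 -1.23480344] 36.90887177773247 7.7167
scene 157 [ 0.46389885 -0.10547601  0.06122136] [ 0.49618903 -0.07076617  0.08496237] [ 0.48800723 -0.08288008  0.07336944]
```

View pics/s3c.png

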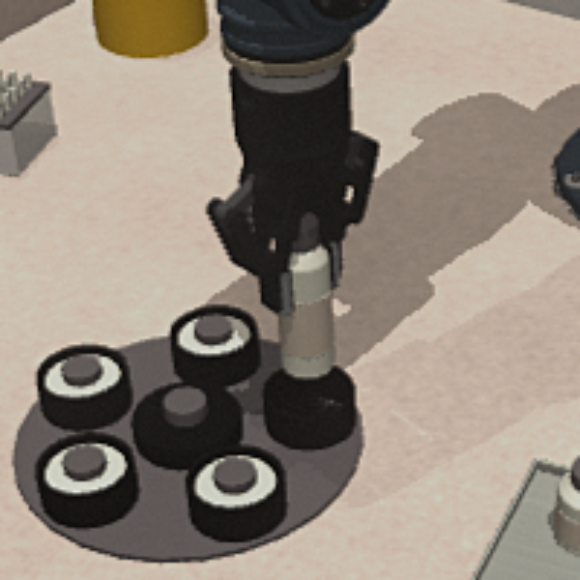

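View pics/wrist3.png

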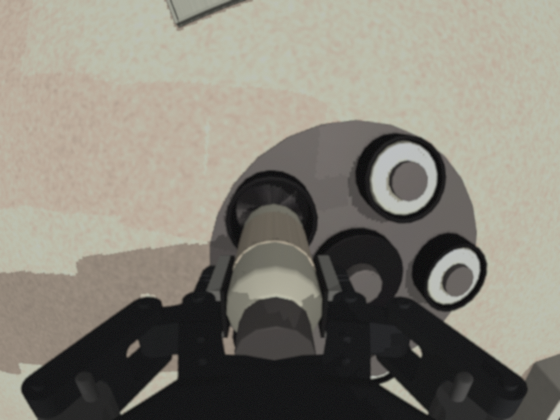

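The bottle hangs straight above the empty cup: in the scene crop it is at (308,370) and the cup rim at (310,395). In the wrist view it heads into the cup at (272,205). Lowering it now with force checks.

Run:
```python
from h import *
x,y=.4756,-.0928
manip.move_l([x,y,.085],max_speed=.08); f1=manip.current_force();print(f1)
manip.move_l([x,y,.066],max_speed=.05)
f0=manip.current_force();print(f0,manip.current_ee_pos())
z=.066
while z>.056:
    z-=.001; manip.move_l([x,y,z],max_speed=.02); f=manip.current_force(); print(round(z,4),manip.current_ee_pos()[2].round(4),(f-f0).round(2),round(manip.current_grip_width()*85,1))
    if f[2]-f0[2]>3: break
print(manip.current_time())
p,d=manip.grab_frame("scene");cv2.imwrite("pics/s4c.png",cv2.resize(p[60:260,140:340,::-1],None,fx=2.9,fy=2.9))
```

```text
[1.12259787 0.68330509 0.6045901 ]
[-0.08864319 -0.56248458 -0.04010229] [ 0.47553266 -0.09277614  0.06581618]
0.065 0.0651 [-0.44  0.67 -2.26] 36.8
0.064 0.064 [ 0.36  1.51 -0.56] 37.1
0.063 0.0629 [-0.2   0.49 -1.29] 36.8
0.062 0.0619 [ 0.13 -0.44 -0.71] 37.0
0.061 0.0609 [ 0.25  1.13 -0.53] 36.9
0.06 0.0606 [-3.69  1.45 11.08] 37.3
10.425
```

View pics/s4c.png

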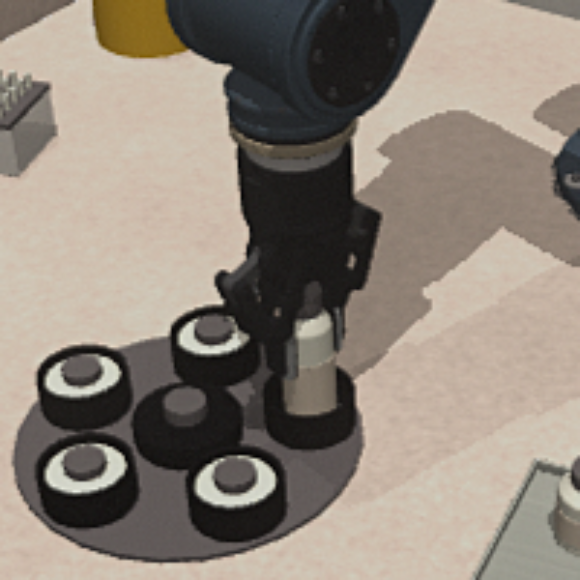

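It made contact at TCP z = 0.0606 (predicted 0.0607), so the bottle is on the cup floor. The picture shows it upright inside the rim. Releasing.

Run:
```python
from h import *
x,y=.4756,-.0928
manip.move_l([x,y,.0606],max_speed=.02)
manip.set_gripper(.55);manip.dwell(.2);manip.set_gripper(.8)
print(manip.current_grip_width(),manip.current_force())
manip.move_l([x,y,.22],max_speed=.12)
manip.move_ptp([.40,.10,.28],down(.40,.10))
manip.dwell(.2)
for c in("scene","top"):
    p,d=manip.grab_frame(c);cv2.imwrite(f"pics/{c}5.png",p[...,::-1]);W=cloud(c,d)
    for n,(a,b),z0,z1,r in(("cap",(x,y),.112,.14,.03),("side",(x,y),.045,.09,.025),("short",(.473,.135),.055,.08,.04),("jar",(.585,.23),.045,.07,.045)):
        q=W[(d>0)&(np.hypot(W[...,0]-a,W[...,1]-b)<r)&(W[...,2]>z0)&(W[...,2]<z1)]
        if len(q):(cc,rr)=cv2.minEnclosingCircle(q[:,:2].astype(np.float32));print(c,n,np.round(cc,4),round(rr,4),np.median(q[:,2]).round(4),q[:,2].max().round(4))
print(manip.current_time())
a=cv2.imread("pics/scene5.png")[80:350,130:480];cv2.imwrite("pics/s5c.png",cv2.resize(a,None,fx=2.1,fy=2.1))
```

```text
0.8031625246885317 [-0.56748531 -0.88510071  0.17048168]
scene cap [ 0.4778 -0.0905] 0.0149 0.1247 0.128
scene side [ 0.4786 -0.0885] 0.0195 0.0682 0.09
scene short [0.4727 0.1376] 0.0175 0.0633 0.0668
scene jar [0.5845 0.2307] 0.0271 0.0537 0.0575
top cap [ 0.4765 -0.0924] 0.0128 0.1249 0.1286
top side [ 0.4757 -0.0903] 0.0192 0.0706 0.0895
top jar [0.5845 0.2289] 0.0265 0.0534 0.0587
14.1667
```

View pics/s5c.png

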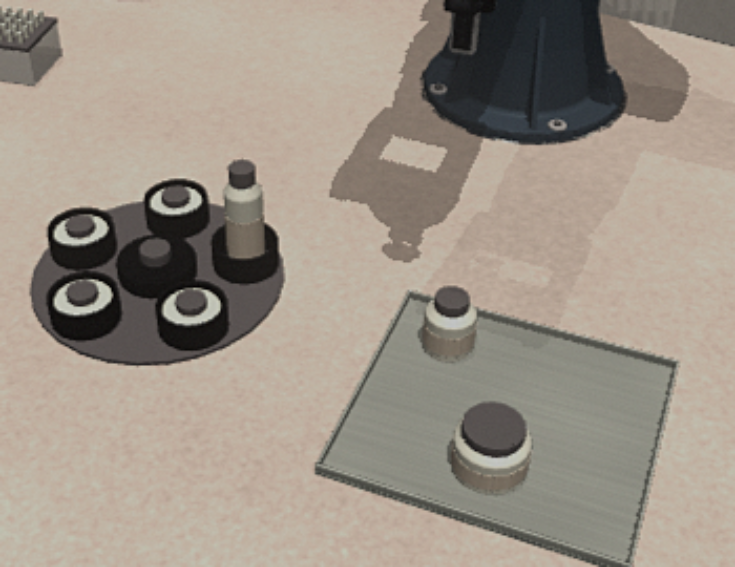

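The picture shows the bottle upright in the cup at (245,220). Its top is at 0.125 m, as it should be on the 5 mm floor. The short bottle (450,322) and the jar (492,447) haven't moved. Handing in.

```bash
python3 -c "
from bench import manip
print(manip.sign_off(),manip.current_time())"
```

```text
the job is handed in; nothing more can be done
the job is handed in; nothing more can be done
```

The tall bottle is standing cap up in the empty cup, down on the cup's floor, and the job is handed in. It took about 14 s of robot time.

- **Lowering:** I lowered the bottle in 1 mm steps until it touched. Contact came at TCP z = 0.0606 m against a predicted 0.0607 m, with a peak of about 11 N. I then opened the jaws and moved the arm clear.
- **Bottle after release:** it is upright. Its cap top reads 0.125 m (0.1247 to 0.1249 m), as expected for a 120 mm bottle on the 5 mm floor. Its axis is at about (0.477, -0.091), within 2–3 mm of the fitted cup centre (0.476, -0.093).
- **Bystanders:** the jar read within 0.5 mm of where it started, and the short bottle within 2 mm.

**Disagreements and gaps:**
- **Network cup position:** for `empty_cup` the networks returned points near the carousel's middle, about 70–100 mm from the cup. I placed by the five-cup fit from depth instead.
- **Camera differences:** the scene and top cameras differed by up to 3 mm in y.
- **Short bottle in the top view:** the last top-camera check returned no points on it, so its final position was confirmed from the scene view only.

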